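Find the 14 mm set-up bar by pinching and nip it in the bench vise

TASK

Three aluminium set-up bars stand in the wooden rack, alike but for their thickness (11, 14 and 17 mm). Pinch them to find the 14 mm one, stand it upright on the bed of the small vise, lengthwise between the open jaws and about in the middle, and let go of it; then push the sliding jaw up until the bar is nipped snugly between the sliding jaw and the plate of the fixed one, pressing it for a moment with about 10 N and never more than 25 N, and leave it nipped. Set it down gently, leave the other two bars standing in their grooves and do not disturb the other things on the bench.

Things in the scene. Friction and masses are not known exactly. Their poses are not given: they have to be found in the camera images.
- rack: light wooden rack, fixed, 100 mm (own x) by 216 mm (own y), 22 mm high, origin under its centre, on the bench. Three grooves along its x, 22 mm wide, 88 mm long, 10 mm deep, floor 12 mm above the bench. In each stands a bare aluminium bar 80 mm long (x), 60 mm high and 11, 14 or 17 mm thick (y), one of each, 0.12 to 0.26 kg; which is where is drawn anew each time.
- groove1 (a point): centre of the floor of the rack's groove at own y = -70 mm, 12 mm above the bench, axes as the rack's. The bar in it stands within 3 mm and 0.03 rad of it; its thickness is not marked.
- groove2 (a point): centre of the floor of the rack's groove at own y = 0 mm, 12 mm above the bench, axes as the rack's. The bar in it stands within 3 mm and 0.03 rad of it; its thickness is not marked.
- groove3 (a point): centre of the floor of the rack's groove at own y = +70 mm, 12 mm above the bench, axes as the rack's. The bar in it stands within 3 mm and 0.03 rad of it; its thickness is not marked.
- vise: small grey vise, fixed. Flat bed 110 mm wide (own x), 20 mm above the bench, y = -150 to +45 mm. Fixed jaw 80 mm wide (x), y = 0 to +30 mm, its top 24 mm above the bed. Origin: on the bench under the middle of the fixed jaw's face, which is the plane y = 0 and looks to -y; z is up. A bright steel plate (78 x 23 mm) in that face stands out of it towards -y by 1 to 19 mm, firmly screwed, differently each time and not measured; the bar is nipped against this plate.
- jaw: sliding jaw of the vise, axes parallel to the vise's: 80 mm wide (x), 40 mm thick (own y 0 to -40 mm), 24 mm high. Origin: middle of its gripping face's lower edge, at bed height: its y in the vise's frame is minus the distance from the plane y = 0 (64 to 78 mm at the start). Slides along the vise's y only, closing to +y, against about 4 N of friction; stays where left. A bar pushed over the bed adds 1 to 2.5 N.
- tab (a point): centre of the rear face (facing the vise's -y) of the steel push tab on the sliding jaw's rear: 44 mm wide (x), 14 mm thick (jaw's own y -26 to -40 mm, flush with the jaw's rear face), from 24 to 54 mm above the bed. Push it here to close the jaw, for instance with shut fingers. Axes as the jaw's.
- wrench: bystander: steel wrench lying on the bench, about 140 mm long
- socket: bystander: upright steel socket, 28 mm across, 38 mm high
- jar: bystander: small amber jar with a steel lid, 60 mm across, 80 mm high
Things that resemble listed ones, but are neither listed nor needed, are in the scene too. Of the things that look like the vise, the largest one is meant.

How it is judged:
On the way, in this order (a step that is already met when the one before it is completed fails the run):
1. the 14 mm bar stands on the vise's bed between the jaws, let go, the sliding jaw not yet on it (z of bar14 in the frame of vise between 0.0175 and 0.0225 m and angle between bar14's own z axis and vertical below 0.06 rad and x of bar14 in the frame of vise between -0.02 and 0.02 m and y of bar14 in the frame of vise below -0.003 m and contact force between the fingers and bar14 below 0.1 N and y of bar14 in the frame of jaw above 0.01 m), for 0.2 s.
2. the sliding jaw presses the bar against the fixed jaw's plate with at least 5 N, for 0.3 s (z of bar14 in the frame of vise between 0.0175 and 0.0225 m and angle between bar14's own z axis and vertical below 0.06 rad and x of bar14 in the frame of vise between -0.02 and 0.02 m and contact force between jaw and bar14 above 5 N and contact force between plate and bar14 above 4 N and y of bar14 in the frame of jaw below 0.009 m and contact force between the fingers and bar14 below 0.1 N), for 0.3 s.
At the end, for the whole second after the job is handed in: The 14 mm bar stands upright (0.06 rad) on the bed, within 20 mm of the jaws' middle, parallel to them (0.05 rad), at rest, against the plate and the sliding jaw (2 mm); the other two bars stand in their grooves, within 20 mm of their starts (z of bar14 in the frame of vise between 0.0175 and 0.0225 m and angle between bar14's own z axis and vertical below 0.06 rad and x of bar14 in the frame of vise between -0.02 and 0.02 m and y of bar14 in the frame of plate between -0.009 and -0.005 m and angle between the x axis of bar14 and the x axis of vise, either way round below 0.05 rad and y of bar14 in the frame of jaw below 0.009 m and linear speed of bar14 below 0.01 m/s and distance of each of bar11, bar17 from where it was at the start of the episode below 0.02 m and angle between each of bar11, bar17's own z axis and vertical below 0.15 rad); the robot touches nothing.
It fails at once if the sliding jaw presses the bar with more than 25 N (contact force between jaw and bar14 above 25 N).
It fails at once if the bar is dropped or pressed on the vise with more than 40 N as it is set down (contact force between vise and bar14 above 40 N and contact force between jaw and bar14 below 1 N).
It fails at once if a bystander is moved by more than 30 mm (distance of any of wrench, socket, jar from where it was at the start of the episode above 0.03 m).
It also fails if it takes over 72 s, if anything falls off the work surface, if the arm or the gripper's body presses on something with over 40 N, if the wrist force passes 120 N, or if a joint passes its speed limit or range.

ROBOT

A 6-joint arm with a two-finger parallel gripper is mounted at the origin on the work surface. World frame = base frame: x ahead of the robot, y to its left, z up, the work surface at z = 0. Lengths are in m, angles in rad, forces in N, time in s.
With the tool pointing down it reaches from about 0.275 to 0.85 m from the base axis. Payload 19 kg.
Tool frame: the origin (TCP) lies at the very end of the fingers, on their centre line; the grasp point (between the pads) lies 19 mm behind it; z points along the fingers, y is the line along which they close (so a half turn about z gives the same grasp; the last joint's range is limited). The gripper opens to 85 mm and grips with 20 to 120 N. Pads are 22 mm wide; open, the fingers measure 114 mm over their backs; the gripper's body (76 mm by 85 mm) begins 54 mm behind the grasp point. The pads swing forward as they close: fully open they stand 13 mm farther back than shut.
Start: joints at [-0.134, 0.15, 1.437, -0, 1.554, -0.134], TCP at [0.575, -0, 0.231] pointing down, gripper open.
Joint ranges: [-2.8, 2.8], [-0.68, 2.1], [0.12, 2.68], [-1.39, 4.53], [0.16, 2.79], [-2.81, 2.81]. Speed limits (rad/s): [1.89, 1.89, 2.22, 3.01, 3.01, 3.01].

INTERFACE

Orientations are given as a unit quaternion [w, x, y, z].
In Python, from cell import arm gives the robot as it stands.
- The arm moves only by the tool servo_tool, never from a script. Its argument "targets" is a list of rows, each a list of 2 entries, a list of its own where there are three numbers: the shift along the tool's x, y, z in mm, then the turn, a rotation vector about the tool's x, y, z in rad. In form: [[[x, y, z], [rx, ry, rz]], ...]. A call has exactly 10 rows; each row shifts and turns the commanded pose from where the row before left it, along the tool's axes as they then stand; what a row does not reach is not made up. A row lasts 1/12 s, in which the tool goes at most 41.7 mm and 7.16 degrees, less where a joint would pass 70% of its speed; a pose out of reach is approached as far as the arm can. A call is refused whole if a number of a shift passes 41.7 or a number of a turn 0.125, either way. A call with a gripper value outside its range is refused whole. "grip" is the opening, from 0 (shut) to 1 (fully open), set as the call begins (left out, the last holds). The fingers move at their own pace and stop on an object; "force" is the grip in N (left out, the last holds). Time passes only in rows, so rows that do not move let the fingers close, or fill a call up. It gives the time, the measured TCP pose, the force, the opening and the grip force at its end, in the units of the state.
- arm.observe(): the state, without advancing time (a new reading comes with each control period).
- arm.camera(name): name is "scene" or "side" or "wrist"; returns the picture (480x640x3 uint8, blue, green, red); there is no depth.
- arm.calibration(name): a dict with "mtx" (3x3 intrinsics, pixels), "k1" (the pictures are not rectified: a ray, as slopes to the right and down, at radius r is drawn at 1 + k1 r^2 times it, then the intrinsics apply), "camera_from_world" (4x4, takes a point from world to camera coordinates); the wrist camera has in their place "tool_from_camera" (4x4, takes a point from camera to tool coordinates, whose origin is the TCP and whose axes are the flange's). Camera axes: x right, y up, looking along -z (the intrinsics and any distortion apply to the point x, -y, -z); pixel columns grow to the right and rows downward; lengths in m; the calibration is good to about 2 mm. A picture is of the moment at which its call begins: read the wrist's pose just before it. calibration takes no time and is no camera call.
- arm.sign_off(): hands the job in; it is judged then, once.
The state is a dict: "time": time; "q": joint angles; "joint_velocities": joint speeds; "tau": joint torques, N m; "position": TCP position; "eef_rot": TCP orientation; "ft_force": force on the tool from outside, world axes, zero at the start; "moment": the same for the moment, N m; "width": finger opening in m; "finger_force": force on a finger pad.
Only numpy, scipy, OpenCV 4.12 (cv2) and the standard library are available. Lean on these libraries where they do the work, as an engineer would, in place of code of your own. Each camera call takes 0.05 s, during which the arm holds its last target. There are 200 camera calls.

## Working session

There is one attempt and no reset: what is moved stays moved. The work goes in short steps, Python scripts to look and compute and a tool call to move; the robot and the scene stay as the last step left them, time stands still between calls to the robot, and variables do not carry over. Pictures are saved under pics/ and viewed, at most 10 in all, crops included, and the job is handed in when it is done.

Besides the shell and the picture viewer there is one more tool, called after ">>>" as name([rows], argument=value, ...), one row to a line, values as JSON. servo_tool: Moves the arm, as the interface text tells. Its arguments: {"type":"object","properties":{"targets":{"type":"array"},"grip":{"type":"number"},"force":{"type":"number"}},"required":["targets"]}

```bash
mkdir -p pics
cat > h.py <<'E'
import numpy as np, cv2
from cell import arm
from scipy.spatial.transform import Rotation as R
def rot(q): return R.from_quat([q[1],q[2],q[3],q[0]]).as_matrix()
def ray(name,uv,state=None):
    c=arm.calibration(name); K=np.array(c["mtx"]);k=c["k1"]
    d=np.linalg.inv(K)@np.array([uv[0],uv[1],1.]); s=d[:2].copy(); r=s.copy()
    for _ in range(30): s=r/(1+k*(s@s))
    v=np.array([s[0],-s[1],-1.])
    if name=="wrist":
        T=np.array(c["tool_from_camera"]);W=np.eye(4);W[:3,:3]=rot(state["eef_rot"]);W[:3,3]=state["position"];T=W@T
    else: T=np.linalg.inv(np.array(c["camera_from_world"]))
    return T[:3,3],T[:3,:3]@v
def at(name,uv,z,state=None):
    o,d=ray(name,uv,state); return o+d*(z-o[2])/d[2]
E
python3 - <<'E'
from h import *
s=arm.observe();print(s)
for n in("scene","side"):
    cv2.imwrite(f"pics/{n}0.png",arm.camera(n)); print(n,arm.calibration(n))
s=arm.observe(); cv2.imwrite("pics/wrist0.png",arm.camera("wrist")); print(arm.calibration("wrist"))
E
```

```text
{'time': 0.0, 'q': array([-1.34034122e-01,  1.50975818e-01,  1.43801342e+00, -1.74770649e-05,
        1.55383033e+00, -1.34025161e-01]), 'joint_velocities': array([-0.00104602, -0.00063912,  0.00091795,  0.00200512,  0.00054414,
       -0.00145129]), 'tau': array([ 9.08163997e-05, -7.13061190e+01, -5.70858908e+01, -1.86872212e-04,
        9.14935896e-03,  2.21375326e-04]), 'position': array([ 5.74747876e-01, -1.11090019e-05,  2.30690039e-01]), 'eef_rot': array([-4.82556194e-04,  7.07109707e-01,  7.07103589e-01, -3.78871106e-04]), 'ft_force': array([-0.56743308,  0.24972003, -0.0696741 ]), 'moment': array([-0.01301215,  0.00865424,  0.00485123]), 'finger_force': 0.0, 'width': 0.08519814407622915}
scene {'mtx': array([[493.12339159,   0.        , 322.45038452],
       [  0.        , 493.12339159, 229.50183782],
       [  0.        ,   0.        ,   1.        ]]), 'k1': -0.02843306060913735, 'camera_from_world': array([[-0.51398447,  0.85757221,  0.01974515,  0.28002515],
       [-0.47822949, -0.30558339,  0.82335615,  0.19476118],
       [ 0.71212114,  0.41374956,  0.56718143, -1.43619
[... 384 characters left out ...]
84695659, -0.05958118],
       [-0.03807855,  0.84618537,  0.53152643, -0.95010555],
       [ 0.        ,  0.        ,  0.        ,  1.        ]])}
{'mtx': array([[391.35187757,   0.        , 313.18088448],
       [  0.        , 391.35187757, 240.53757643],
       [  0.        ,   0.        ,   1.        ]]), 'k1': -0.06909598418268006, 'tool_from_camera': array([[ 3.55161007e-04,  9.46301261e-01,  3.23285937e-01,
         8.38920145e-02],
       [ 9.99999937e-01, -3.28624898e-04, -1.36667958e-04,
        -5.27731318e-04],
       [-2.30892527e-05,  3.23285965e-01, -9.46301318e-01,
        -1.43124809e-01],
       [ 0.00000000e+00,  0.00000000e+00,  0.00000000e+00,
         1.00000000e+00]])}
```

View pics/scene0.png

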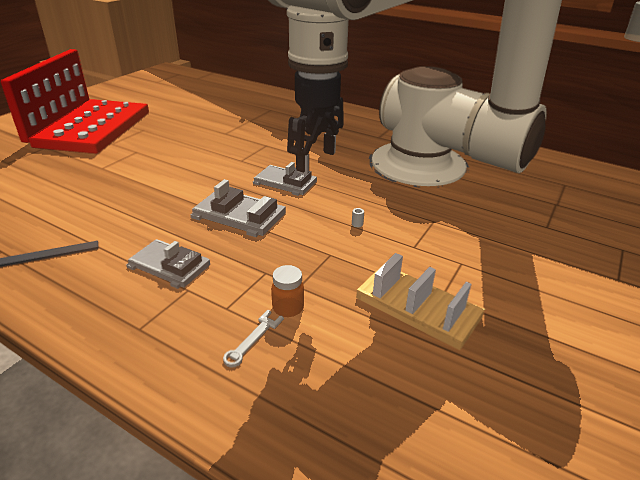

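View pics/side0.png

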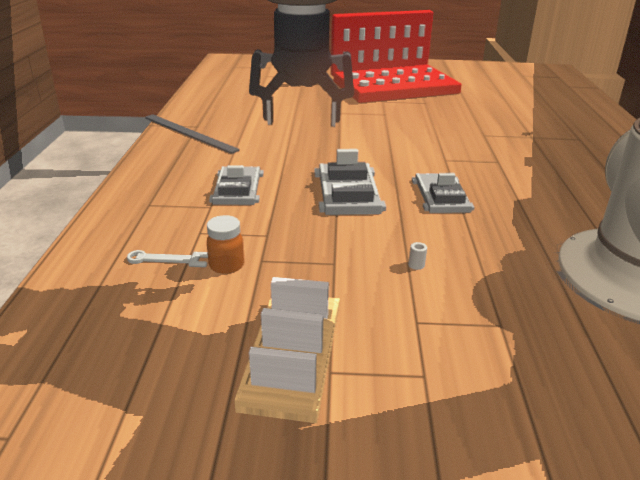

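Scene view: three vise-like things, at (238,210), (168,262) and (285,180). The one at (238,210), which is (348,188) in the side view, is the largest. The rack is at about (420,305) in the scene view. I'll confirm with one enlarged composite.

Run:
```python
import cv2,numpy as np
a=cv2.imread("pics/scene0.png");b=cv2.imread("pics/side0.png")
f=lambda im,x,y,w,h:cv2.resize(im[y:y+h,x:x+w],(400,300),interpolation=cv2.INTER_CUBIC)
cv2.imwrite("pics/c1.png",np.vstack([np.hstack([f(a,185,172,104,78),f(b,300,143,100,75)]),np.hstack([f(a,350,245,140,105),f(b,220,270,200,150)])]))
```

```text
(no output)
```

View pics/c1.png

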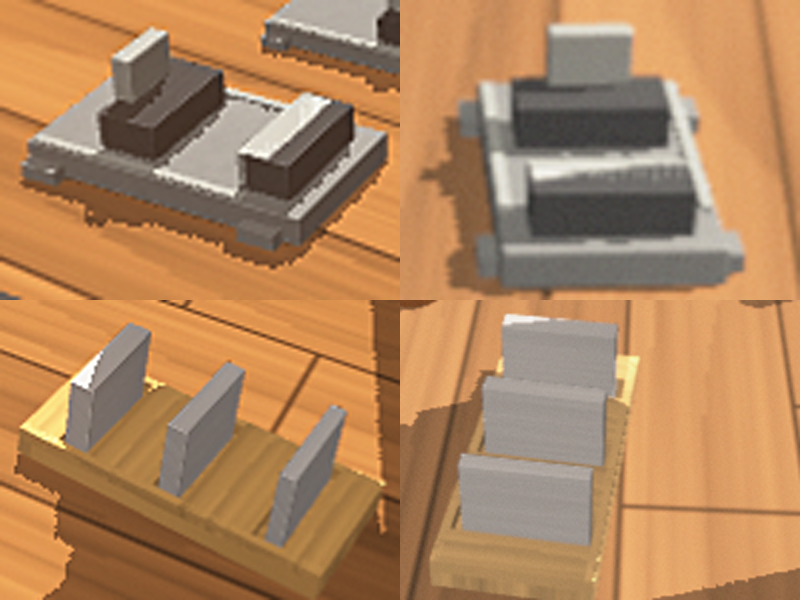

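Crops confirm it: the vise at scene (238,210) is the largest, with its fixed jaw and bright plate on the rack side and the tab on the far side. In the rack the bars look thick, medium, thin from left to right. I'll turn these corners into coordinates.

Run:
```python
from h import *
def A(u,v):return 185+u/3.846,172+v/3.846
def B(u,v):return 300+(u-400)/4,143+v/4
def C(u,v):return 350+u/2.857,245+(v-300)/2.857
def D(u,v):return 220+(u-400)/2,270+(v-300)/2
for n,c,f,p,z in [("rack L","scene",C,(20,432),.022),("rack R","scene",C,(384,486),.022),("rack F","scene",C,(322,577),.022),
 ("rack FL","side",D,(432,557),.022),("rack FR","side",D,(590,565),.022),("rack BR","side",D,(638,357),.022),
 ("b1 farx","scene",C,(70,385),.072),("b1 farx2","scene",C,(92,392),.072),("b1 top2","scene",C,(150,330),.072),
 ("b2 ","scene",C,(163,428),.072),("b2 ","scene",C,(187,434),.072),("b2","scene",C,(243,367),.072),
 ("b3 ","scene",C,(284,468),.072),("b3 ","scene",C,(301,473),.072),("b3","scene",C,(346,408),.072),
 ("s1L","side",D,(503,322),.072),("s1R","side",D,(617,328),.072),("s2L","side",D,(485,380),.072),("s2R","side",D,(606,393),.072),("s3L","side",D,(460,458),.072),("s3R","side",D,(592,469),.072),
 ("tabTL","side",B,(548,26),.074),("tabTR","side",B,(632,26),.074),("fj back L","side",B,(529,206),.044),("fj back R","side",B,(694,206),.044),
 ("jaw face L","side",B,(514,112),.044),("jaw face R","side",B,(668,108),.044),
 ("jaw far back corner","scene",A,(101,112),.044),("jaw far face","scene",A,(155,126),.044),("jaw near face","scene",A,(222,70),.044),
 ("plate L","scene",A,(242,153),.044),("fj back L","scene",A,(290,163),.044),("fj back R","scene",A,(353,105),.044),("plate R","scene",A,(310,95),.044),("tab","scene",A,(112,62),.074),("tab","scene",A,(155,30),.074)]:
  print(n,c,np.round(at(c,f(*p),z)[:2]*1000))
```

```text
rack L scene [615. 118.]
rack R scene [536. 341.]
rack F scene [634. 331.]
rack FL side [630. 331.]
rack FR side [535. 330.]
rack BR side [510. 129.]
b1 farx scene [609. 148.]
b1 farx2 scene [608. 163.]
b1 top2 scene [528. 168.]
b2  scene [616. 215.]
b2  scene [613. 230.]
b2 scene [532. 236.]
b3  scene [611. 291.]
b3  scene [610. 301.]
b3 scene [537. 306.]
s1L side [605. 160.]
s1R side [526. 161.]
s2L side [610. 224.]
s2R side [531. 231.]
s3L side [615. 297.]
s3R side [536. 301.]
tabTL side [ 523. -300.]
tabTR side [ 480. -304.]
fj back L side [ 528. -158.]
fj back R side [ 451. -164.]
jaw face L side [ 539. -259.]
jaw face R side [ 460. -270.]
jaw far back corner scene [ 540. -307.]
jaw far face scene [ 535. -269.]
jaw near face scene [ 461. -278.]
plate L scene [ 531. -207.]
fj back L scene [ 524. -176.]
fj back R scene [ 451. -183.]
plate R scene [ 455. -213.]
tab scene [ 528. -305.]
tab scene [ 484. -309.]
```

>>> servo_tool([
  [[37,0,0],[0,0,0]],
  [[38,0,0],[0,0,0]],
  [[38,0,0],[0,0,0]],
  [[38,0,0],[0,0,0]],
  [[38,0,0],[0,0,0]],
  [[37,0,0],[0,0,0]],
  [[0,0,0],[0,0,-0.12]],
  [[0,0,0],[0,0,-0.124]],
  [[0,0,0],[0,0,-0.124]],
  [[0,0,0],[0,0,-0.124]],
], grip=0.5)

```text
time: 0.98
position: [0.5748, 0.2263, 0.2309]
eef_rot: [-0.0, 0.511, 0.86, -0.0]
ft_force: [-0.6, -0.1, 0.2]
width: 0.0422
finger_force: 0.0
```

>>> servo_tool([
  [[0,0,0],[0,0,-0.124]],
  [[0,0,0],[0,0,-0.124]],
  [[0,0,0],[0,0,-0.124]],
  [[0,0,0],[0,0,-0.124]],
  [[0,0,0],[0,0,-0.124]],
  [[0,0,0],[0,0,-0.124]],
  [[0,0,0],[0,0,-0.124]],
  [[0,0,0],[0,0,-0.124]],
  [[0,0,0],[0,0,0]],
  [[0,0,0],[0,0,0]],
])

```text
time: 1.82
position: [0.5749, 0.226, 0.231]
eef_rot: [-0.0, 0.045, 0.999, -0.0]
ft_force: [-0.3, -0.3, -0.5]
width: 0.0425
finger_force: 0.0
```

Run:
```python
from h import *
s=arm.observe();im=arm.camera("wrist");cv2.imwrite("pics/w1.png",im)
print(s["position"],rot(s["eef_rot"]).round(3),s["width"],s["q"].round(2),s["time"])
np.savez("s1.npz",p=s["position"],q=s["eef_rot"])
```

```text
[0.57490064 0.22596684 0.23104845] [[-0.996  0.091 -0.001]
 [ 0.091  0.996 -0.   ]
 [ 0.001 -0.    -1.   ]] 0.042534526058937844 [ 0.25  0.24  1.33  0.    1.57 -1.23] 1.8167
```

View pics/w1.png

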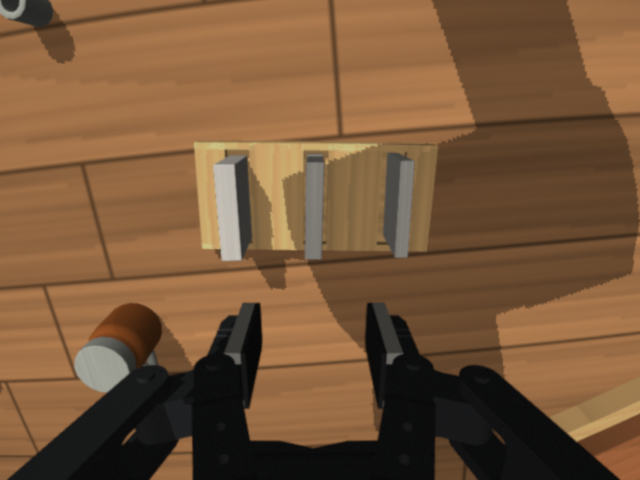

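Wrist view: the bar tops are at left (217..242, 160..260), middle (306..322, 162..259) and right (399..411, 158..256). The middle one looks like 14 mm.

Run:
```python
from h import *
z=np.load("s1.npz");s={"position":z["p"],"eef_rot":z["q"]};Rm=rot(s["eef_rot"])
for n,ps in {"L":[(216,162),(234,162),(221,260),(242,260)],"M":[(306,163),(322,163),(306,259),(322,259)],"Rr":[(400,159),(413,159),(396,256),(408,256)]}.items():
    P=np.array([at("wrist",p,.072,s) for p in ps]); c=P.mean(0)
    print(n,(c*1000).round(1),"tool",((Rm.T@(c-s["position"]))*1000).round(1),"yaw",np.arctan2(*(P[0]-P[2]+P[1]-P[3])[[1,0]]).round(3))
```

```text
L [564.8 159.2  72. ] tool [  4.  -67.3 159.1] yaw 3.048
M [571.  227.5  72. ] tool [  4.    1.2 159.1] yaw 3.052
Rr [574.5 299.5  72. ] tool [  6.9  73.2 159. ] yaw 3.078
```

>>> servo_tool([
  [[4,1,20],[0,0,0]],
  [[0,0,25],[0,0,0]],
  [[0,0,25],[0,0,0]],
  [[0,0,25],[0,0,0]],
  [[0,0,25],[0,0,0]],
  [[0,0,25],[0,0,0]],
  [[0,0,18],[0,0,0]],
  [[0,0,12],[0,0,0]],
  [[0,0,10],[0,0,0]],
  [[0,0,0],[0,0,0]],
])

```text
time: 2.7
position: [0.5705, 0.2272, 0.0447]
eef_rot: [-0.001, 0.044, 0.999, -0.0]
ft_force: [0.2, 0.5, 0.2]
width: 0.0423
finger_force: 0.0
```

>>> servo_tool([
  [[0,0,0],[0,0,0]],
  [[0,0,0],[0,0,0]],
  [[0,0,0],[0,0,0]],
  [[0,0,0],[0,0,0]],
  [[0,0,0],[0,0,0]],
  [[0,0,0],[0,0,0]],
  [[0,0,0],[0,0,0]],
  [[0,0,0],[0,0,0]],
  [[0,0,0],[0,0,0]],
  [[0,0,0],[0,0,0]],
], grip=0, force=30)

```text
time: 3.53
position: [0.5717, 0.2275, 0.0476]
eef_rot: [0.001, 0.043, 0.999, 0.0]
ft_force: [-0.2, -0.6, 6.6]
width: 0.0132
finger_force: 32.1
```

>>> servo_tool([
  [[0,0,0],[0,0,0]],
  [[0,0,0],[0,0,0]],
  [[0,0,0],[0,0,0]],
  [[0,0,0],[0,0,0]],
  [[0,0,0],[0,0,0]],
  [[0,0,0],[0,0,0]],
  [[0,0,0],[0,0,0]],
  [[0,0,0],[0,0,0]],
  [[0,0,0],[0,0,0]],
  [[0,0,0],[0,0,0]],
])

```text
time: 4.37
position: [0.5717, 0.2275, 0.0476]
eef_rot: [0.001, 0.043, 0.999, 0.0]
ft_force: [0.1, 0.3, 7.5]
width: 0.0133
finger_force: 32.1
```

Run:
```python
from h import *
for i in range(6):
    s=arm.observe();print(s["width"],s["finger_force"],s["position"],s["ft_force"]); arm.camera("wrist")
```

```text
0.013256161598277985 32.053847908973694 [0.57171078 0.22753542 0.04757283] [0.07334297 0.34824039 7.49223002]
0.013545933780143415 32.054221630096436 [0.57174544 0.22751051 0.04759001] [-0.90980923  0.99920778  6.91408452]
0.013189204305062648 32.054041028022766 [0.57173596 0.22751531 0.04758897] [-0.65702664 -0.64227081  7.12328512]
0.013675285271392765 32.053470611572266 [0.57173437 0.22752254 0.04761332] [-0.06185312 -0.18677548  7.17038724]
0.013381247548523578 32.05418050289154 [0.57174223 0.22750528 0.04760459] [-0.42181195  0.07130917  6.93641171]
0.013374896944834937 32.05410718917847 [0.57172537 0.22753961 0.04760491] [0.2928373  0.46664659 7.1280881 ]
```

The pinch reads 13.4 mm, so this is the 14 mm bar. Lifting it and carrying it over the vise.

>>> servo_tool([
  [[0,0,-15],[0,0,0]],
  [[0,0,-25],[0,0,0]],
  [[0,0,-35],[0,0,0]],
  [[0,0,-30],[0,0,0]],
  [[5,-30,-5],[0,0,0]],
  [[5,-38,0],[0,0,0]],
  [[5,-38,0],[0,0,0]],
  [[5,-38,0],[0,0,0]],
  [[5,-38,0],[0,0,0]],
  [[4,-38,0],[0,0,0]],
])

```text
time: 5.5
position: [0.5222, 0.0092, 0.1567]
eef_rot: [0.0, 0.043, 0.999, -0.0]
ft_force: [0.7, -0.3, -1.7]
width: 0.0135
finger_force: 30.8
```

>>> servo_tool([
  [[0,-38,0],[0,0,0]],
  [[0,-38,0],[0,0,0]],
  [[0,-38,0],[0,0,0]],
  [[0,-38,0],[0,0,0]],
  [[0,-38,0],[0,0,0]],
  [[0,-38,0],[0,0,0]],
  [[0,-24,0],[0,0,0]],
  [[0,0,0],[0,0,-0.085]],
  [[0,0,0],[0,0,-0.085]],
  [[0,0,0],[0,0,0]],
])

```text
time: 6.33
position: [0.501, -0.2409, 0.1565]
eef_rot: [0.0, -0.043, 0.999, -0.0]
ft_force: [0.5, -0.1, -2.1]
width: 0.0132
finger_force: 30.8
```

Run:
```python
from h import *
s=arm.observe();im=arm.camera("wrist");cv2.imwrite("pics/w2.png",im)
print(s["position"],rot(s["eef_rot"]).round(3),s["width"],s["q"].round(2),s["time"],s["ft_force"])
np.savez("s2.npz",p=s["position"],q=s["eef_rot"])
```

```text
[ 0.50103127 -0.24092093  0.15646977] [[-0.996 -0.086  0.   ]
 [-0.086  0.996 -0.   ]
 [-0.    -0.    -1.   ]] 0.01316978911038783 [-0.59  0.15  1.59 -0.    1.4  -2.24] 6.3333 [ 0.51613474 -0.11926253 -2.09348705]
```

View pics/w2.png

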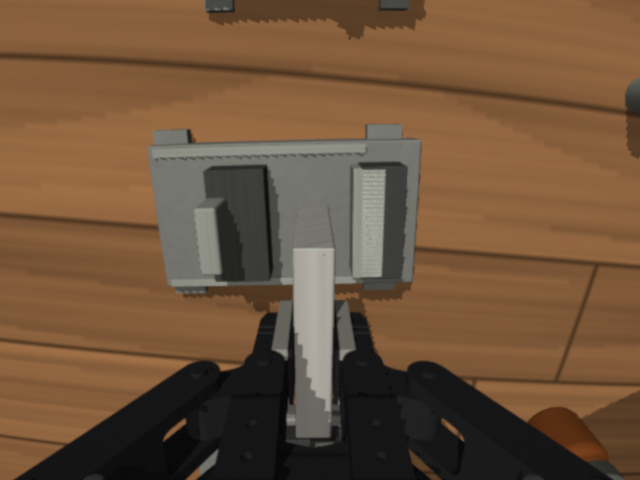

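Run:
```python
from h import *
z=np.load("s2.npz");s={"position":z["p"],"eef_rot":z["q"]};Rm=rot(s["eef_rot"])
for n,p,zz in [("bedTL",(150,147),.02),("bedTR",(420,140),.02),("bedBL",(168,286),.02),("bedBR",(412,283),.02),("fjback T",(407,165),.044),("fjback B",(403,278),.044),("plateB T",(354,166),.02),("plateB B",(352,277),.02),("plate top T",(362,166),.043),("plate top B",(359,277),.043),
 ("jawface T",(265,166),.02),("jawface B",(271,279),.02),("jawface T44",(265,166),.044),("jawface B44",(271,279),.044),("tab T",(195,208),.074),("tab B",(202,274),.074),("barL",(295,248),.1565-.0356+.06),("barR",(334,248),.1565-.0356+.06)]:
    P=at("wrist",p,zz,s); print(n,(P*1000).round(1),"tool",((Rm.T@(P-s["position"]))*1000).round(1))
```

```text
bedTL [ 452.9 -360.6   20. ] tool [  58.3 -115.   136.5]
bedTR [ 432.  -171.2   20. ] tool [ 62.7  75.4 136.5]
bedBL [ 560.7 -351.    20. ] tool [ -50.  -114.8  136.5]
bedBR [ 541.2 -158.6   20. ] tool [-47.1  78.6 136.5]
fjback T [ 447.4 -183.6   44. ] tool [ 48.5  61.7 112.5]
fjback B [ 527.2 -173.4   44. ] tool [-31.9  65.  112.5]
plateB T [ 454.3 -215.2   20. ] tool [ 44.3  29.6 136.5]
plateB B [ 540.  -206.5   20. ] tool [-41.8  31.  136.5]
plate top T [ 450.8 -212.7   43. ] tool [ 47.6  32.5 113.5]
plate top B [ 529.5 -204.8   43. ] tool [-31.5  33.5 113.5]
jawface T [ 459.8 -278.3   20. ] tool [ 44.3 -33.6 136.5]
jawface B [ 547.2 -269.4   20. ] tool [-43.5 -32.3 136.5]
jawface T44 [ 456.2 -275.6   44. ] tool [ 47.7 -30.7 112.5]
jawface B44 [ 536.1 -267.5   44. ] tool [-32.6 -29.5 112.5]
tab T [ 480.  -312.9   74. ] tool [ 27.2 -69.8  82.5]
tab B [ 522.6 -308.9   74. ] tool [-15.6 -69.6  82.5]
barL [ 460.9 -249.7  180.9] tool [ 40.7  -5.2 -24.4]
barR [ 459.8 -237.1  180.9] tool [ 40.7   7.3 -24.4]
```

Run:
```python
import cv2
im=cv2.imread("pics/w2.png");cv2.imwrite("pics/c2.png",cv2.resize(im[130:300,140:430],(800,469),interpolation=cv2.INTER_CUBIC))
```

```text
(no output)
```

View pics/c2.png

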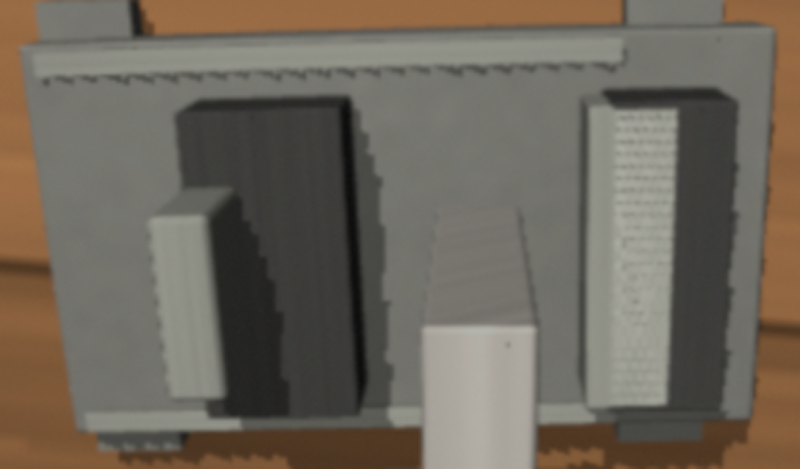

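The jaw's face edge is at (266..271, 166..279), the plate's top edge at (361, 166..277), and the held bar's end at (295..334, 248). The bar is already about centred in y. It needs +7 mm in tool x and a turn of about -0.015.

>>> servo_tool([
  [[3,0,5],[0,0,-0.007]],
  [[4,0,10],[0,0,-0.008]],
  [[0,0,14],[0,0,0]],
  [[0,0,15],[0,0,0]],
  [[0,0,15],[0,0,0]],
  [[0,0,13],[0,0,0]],
  [[0,0,10],[0,0,0]],
  [[0,0,8],[0,0,0]],
  [[0,0,4],[0,0,0]],
  [[0,0,0],[0,0,0]],
])

```text
time: 7.22
position: [0.494, -0.2407, 0.0614]
eef_rot: [-0.0, -0.049, 0.999, 0.0]
ft_force: [-0.1, 0.4, -1.8]
width: 0.0138
finger_force: 30.8
```

>>> servo_tool([
  [[0,0,0.5],[0,0,0]],
  [[0,0,0.5],[0,0,0]],
  [[0,0,0.5],[0,0,0]],
  [[0,0,0.5],[0,0,0]],
  [[0,0,0.5],[0,0,0]],
  [[0,0,0.5],[0,0,0]],
  [[0,0,0.5],[0,0,0]],
  [[0,0,0.5],[0,0,0]],
  [[0,0,0.5],[0,0,0]],
  [[0,0,0],[0,0,0]],
])

```text
time: 8.05
position: [0.4942, -0.241, 0.0577]
eef_rot: [-0.0, -0.049, 0.999, 0.0]
ft_force: [-0.3, -1.0, -1.5]
width: 0.0134
finger_force: 30.8
```

>>> servo_tool([
  [[0,0,0.2],[0,0,0]],
  [[0,0,0.2],[0,0,0]],
  [[0,0,0.2],[0,0,0]],
  [[0,0,0.2],[0,0,0]],
  [[0,0,0.2],[0,0,0]],
  [[0,0,0.2],[0,0,0]],
  [[0,0,0.2],[0,0,0]],
  [[0,0,0.2],[0,0,0]],
  [[0,0,0],[0,0,0]],
  [[0,0,0],[0,0,0]],
])

```text
time: 8.88
position: [0.4943, -0.241, 0.0562]
eef_rot: [-0.0, -0.049, 0.999, 0.0]
ft_force: [-0.4, -1.1, -1.1]
width: 0.0136
finger_force: 30.8
```

>>> servo_tool([
  [[0,0,0.2],[0,0,0]],
  [[0,0,0.2],[0,0,0]],
  [[0,0,0.2],[0,0,0]],
  [[0,0,0.2],[0,0,0]],
  [[0,0,0.2],[0,0,0]],
  [[0,0,0.2],[0,0,0]],
  [[0,0,0],[0,0,0]],
  [[0,0,0],[0,0,0]],
  [[0,0,0],[0,0,0]],
  [[0,0,0],[0,0,0]],
])

```text
time: 9.72
position: [0.4943, -0.2411, 0.0556]
eef_rot: [0.0, -0.049, 0.999, -0.0]
ft_force: [-5.0, 1.5, 9.1]
width: 0.0135
finger_force: 32.3
```

>>> servo_tool([
  [[0,0,0],[0,0,0]],
  [[0,0,0],[0,0,0]],
  [[0,0,0],[0,0,0]],
  [[0,0,0],[0,0,0]],
  [[0,0,0],[0,0,0]],
  [[0,0,0],[0,0,0]],
  [[0,0,0],[0,0,0]],
  [[0,0,0],[0,0,0]],
  [[0,0,0],[0,0,0]],
  [[0,0,0],[0,0,0]],
], grip=0.4)

```text
time: 10.55
position: [0.4943, -0.241, 0.055]
eef_rot: [-0.0, -0.049, 0.999, 0.0]
ft_force: [0.6, 0.1, 0.0]
width: 0.0338
finger_force: 0.0
```

>>> servo_tool([
  [[0,0,-5],[0,0,0]],
  [[0,0,-10],[0,0,0]],
  [[0,0,-15],[0,0,0]],
  [[0,0,-20],[0,0,0]],
  [[0,0,-25],[0,0,0]],
  [[0,0,-25],[0,0,0]],
  [[0,0,-10],[0,0,0]],
  [[0,0,0],[0,0,0]],
  [[0,0,0],[0,0,0]],
  [[0,0,0],[0,0,0]],
])

```text
time: 11.38
position: [0.4939, -0.2408, 0.164]
eef_rot: [-0.001, -0.049, 0.999, 0.0]
ft_force: [-0.6, -0.6, 0.4]
width: 0.0342
finger_force: 0.0
```

Run:
```python
from h import *
s=arm.observe();im=arm.camera("wrist");cv2.imwrite("pics/w3.png",im)
print(s["position"],rot(s["eef_rot"]).round(3),s["width"],s["q"].round(2),s["time"],s["ft_force"])
np.savez("s3.npz",p=s["position"],q=s["eef_rot"])
```

```text
[ 0.4939091  -0.24075207  0.1640118 ] [[-0.995 -0.098 -0.001]
 [-0.098  0.995  0.001]
 [ 0.001  0.001 -1.   ]] 0.03416582024675439 [-0.59  0.13  1.6  -0.    1.42 -2.26] 11.3833 [-0.63431284 -0.6261745   0.38080112]
```

View pics/w3.png

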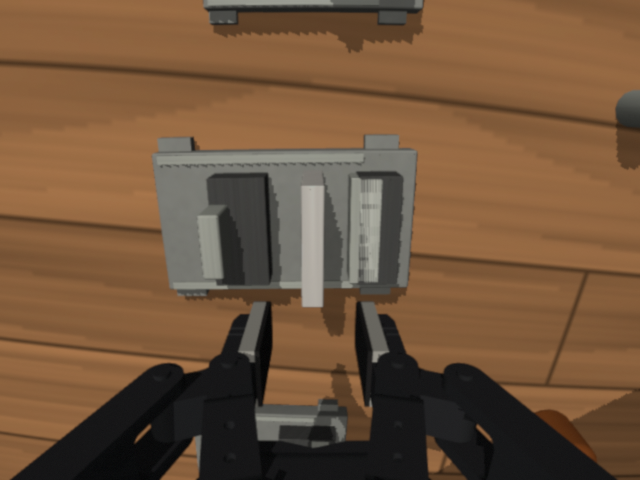

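The bar stands upright between the jaws, its top at (302..324, 185..306). The tab top is at (198..227, 207..279).

Run:
```python
from h import *
z=np.load("s3.npz");s={"position":z["p"],"eef_rot":z["q"]};Rm=rot(s["eef_rot"])
for n,p,zz in [("plate top T",(358,178),.043),("plate top B",(357,282),.043),("jawface T",(267,176),.044),("jawface B",(268,284),.044),("jaw top outer",(208,178),.044),("tab T",(198,214),.074),("tab B",(203,279),.074),("tab TR",(221,214),.074),
 ("bar TL",(302,186),.08),("bar TR",(324,186),.08),("bar BL",(302,306),.08),("bar BR",(324,306),.08)]:
    P=at("wrist",p,zz,s); print(n,(P*1000).round(1),"tool",((Rm.T@(P-s["position"]))*1000).round(1))
```

```text
plate top T [ 452.5 -213.5   43. ] tool [ 38.4  31.  121.1]
plate top B [ 529.2 -203.9   43. ] tool [-38.9  33.1 121. ]
jawface T [ 457.1 -274.9   44. ] tool [ 39.9 -30.5 120. ]
jawface B [ 536.9 -269.3   44. ] tool [-40.1 -32.8 119.9]
jaw top outer [ 462.2 -314.8   44. ] tool [ 38.7 -70.7 120. ]
tab T [ 479.3 -313.1   74. ] tool [ 21.5 -70.7  90. ]
tab B [ 523.2 -309.7   74. ] tool [-22.5 -71.6  89.9]
tab TR [ 478.  -298.8   74. ] tool [ 21.5 -56.3  90. ]
bar TL [ 454.6 -250.5   80. ] tool [40.  -5.9 84.1]
bar TR [ 453.3 -237.7   80. ] tool [40.   7.  84.1]
bar BL [ 533.2 -243.5   80. ] tool [-38.9  -6.6  84. ]
bar BR [ 531.7 -229.2   80. ] tool [-38.9   7.7  84. ]
```

>>> servo_tool([
  [[0,-20,0],[0,0,0]],
  [[0,-26,0],[0,0,0]],
  [[0,-26,0],[0,0,0]],
  [[0,-26,0],[0,0,0]],
  [[0,0,0],[0,0,0]],
  [[0,0,10],[0,0,0]],
  [[0,0,20],[0,0,0]],
  [[0,0,20],[0,0,0]],
  [[0,0,15],[0,0,0]],
  [[0,0,0],[0,0,0]],
], grip=0)

```text
time: 12.27
position: [0.5024, -0.3363, 0.0956]
eef_rot: [-0.002, -0.049, 0.999, 0.002]
ft_force: [0.2, -0.4, -0.9]
width: -0.0
finger_force: 0.0
```

>>> servo_tool([
  [[0,0,10],[0,0,0]],
  [[0,0,10],[0,0,0]],
  [[0,0,10],[0,0,0]],
  [[0,0,10],[0,0,0]],
  [[0,0,5],[0,0,0]],
  [[0,0,0],[0,0,0]],
  [[0,0,0],[0,0,0]],
  [[0,0,0],[0,0,0]],
  [[0,0,0],[0,0,0]],
  [[0,0,0],[0,0,0]],
])

```text
time: 13.1
position: [0.5041, -0.3387, 0.0555]
eef_rot: [0.0, -0.049, 0.999, -0.0]
ft_force: [1.1, 0.2, 0.9]
width: 0.0002
finger_force: 0.0
```

Run:
```python
from h import *
im=arm.camera("side");im2=arm.camera("scene")
f=lambda im,x,y,w,h:cv2.resize(im[y:y+h,x:x+w],(400,400),interpolation=cv2.INTER_CUBIC)
cv2.imwrite("pics/c3.png",np.hstack([f(im,280,90,130,130),f(im2,170,120,130,130)]))
```

```text
(no output)
```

View pics/c3.png

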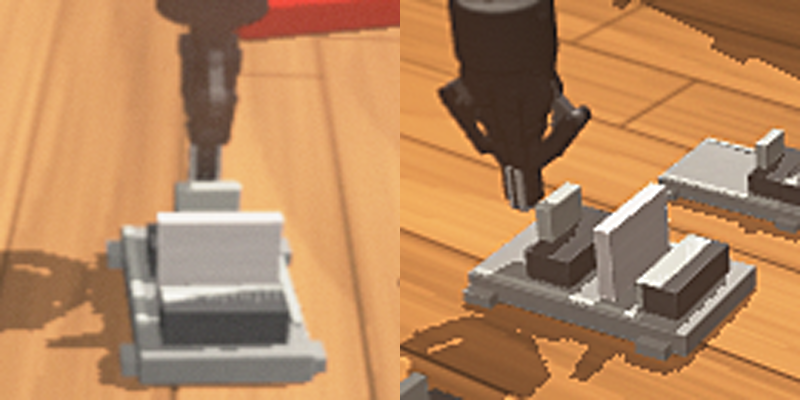

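Both views show the bar upright and the shut fingers behind the tab. Closing in on the tab.

>>> servo_tool([
  [[0,1.5,0],[0,0,0]],
  [[0,1.5,0],[0,0,0]],
  [[0,1.5,0],[0,0,0]],
  [[0,1.5,0],[0,0,0]],
  [[0,1,0],[0,0,0]],
  [[0,1,0],[0,0,0]],
  [[0,1,0],[0,0,0]],
  [[0,1,0],[0,0,0]],
  [[0,1,0],[0,0,0]],
  [[0,1,0],[0,0,0]],
])

```text
time: 14.03
position: [0.5027, -0.3265, 0.055]
eef_rot: [-0.0, -0.049, 0.999, -0.0]
ft_force: [0.7, -5.1, -0.7]
width: -0.0
finger_force: 2.3
```

>>> servo_tool([
  [[0,1,0],[0,0,0]],
  [[0,1,0],[0,0,0]],
  [[0,1,0],[0,0,0]],
  [[0,1,0],[0,0,0]],
  [[0,1,0],[0,0,0]],
  [[0,1,0],[0,0,0]],
  [[0,1,0],[0,0,0]],
  [[0,1,0],[0,0,0]],
  [[0,1,0],[0,0,0]],
  [[0,1,0],[0,0,0]],
])

```text
time: 14.87
position: [0.5017, -0.3165, 0.055]
eef_rot: [-0.0, -0.049, 0.999, -0.0]
ft_force: [-1.4, -5.0, -1.2]
width: 0.0
finger_force: 2.0
```

>>> servo_tool([
  [[0,1,0],[0,0,0]],
  [[0,1,0],[0,0,0]],
  [[0,1,0],[0,0,0]],
  [[0,1,0],[0,0,0]],
  [[0,1,0],[0,0,0]],
  [[0,1,0],[0,0,0]],
  [[0,1,0],[0,0,0]],
  [[0,1,0],[0,0,0]],
  [[0,1,0],[0,0,0]],
  [[0,1,0],[0,0,0]],
])

```text
time: 15.7
position: [0.5006, -0.3066, 0.055]
eef_rot: [-0.0, -0.049, 0.999, 0.0]
ft_force: [-3.2, -4.4, 0.3]
width: 0.0002
finger_force: 2.0
```

>>> servo_tool([
  [[0,0.7,0],[0,0,0]],
  [[0,0.7,0],[0,0,0]],
  [[0,0.7,0],[0,0,0]],
  [[0,0.7,0],[0,0,0]],
  [[0,0.7,0],[0,0,0]],
  [[0,0.7,0],[0,0,0]],
  [[0,0.7,0],[0,0,0]],
  [[0,0.7,0],[0,0,0]],
  [[0,0.7,0],[0,0,0]],
  [[0,0.7,0],[0,0,0]],
])

```text
time: 16.53
position: [0.4999, -0.2998, 0.0549]
eef_rot: [-0.0, -0.049, 0.999, -0.0]
ft_force: [-2.9, -5.7, 0.2]
width: -0.0002
finger_force: 2.8
```

>>> servo_tool([
  [[0,0.7,0],[0,0,0]],
  [[0,0.7,0],[0,0,0]],
  [[0,0.7,0],[0,0,0]],
  [[0,0.7,0],[0,0,0]],
  [[0,0.7,0],[0,0,0]],
  [[0,0.7,0],[0,0,0]],
  [[0,0.7,0],[0,0,0]],
  [[0,0.7,0],[0,0,0]],
  [[0,0.7,0],[0,0,0]],
  [[0,0.7,0],[0,0,0]],
])

```text
time: 17.37
position: [0.4992, -0.2929, 0.0549]
eef_rot: [-0.0, -0.049, 0.999, -0.0]
ft_force: [-4.0, -6.5, -0.4]
width: 0.0003
finger_force: 2.8
```

>>> servo_tool([
  [[0.1,0.7,0],[0,0,0]],
  [[0.1,0.7,0],[0,0,0]],
  [[0.1,0.7,0],[0,0,0]],
  [[0.1,0.7,0],[0,0,0]],
  [[0,0.7,0],[0,0,0]],
  [[0,0.7,0],[0,0,0]],
  [[0,0.7,0],[0,0,0]],
  [[0,0.7,0],[0,0,0]],
  [[0,0.7,0],[0,0,0]],
  [[0,0.7,0],[0,0,0]],
])

```text
time: 18.2
position: [0.4984, -0.2859, 0.055]
eef_rot: [0.0, -0.049, 0.999, -0.0]
ft_force: [-1.5, -5.7, -1.0]
width: -0.0001
finger_force: 2.7
```

>>> servo_tool([
  [[0,0.3,0],[0,0,0]],
  [[0,0.3,0],[0,0,0]],
  [[0,0.3,0],[0,0,0]],
  [[0,0.3,0],[0,0,0]],
  [[0,0.3,0],[0,0,0]],
  [[0,0.3,0],[0,0,0]],
  [[0,0.3,0],[0,0,0]],
  [[0,0.3,0],[0,0,0]],
  [[0,0.3,0],[0,0,0]],
  [[0,0.3,0],[0,0,0]],
])

```text
time: 19.03
position: [0.498, -0.2829, 0.055]
eef_rot: [0.0, -0.049, 0.999, -0.0]
ft_force: [-2.6, -5.1, -0.1]
width: 0.0003
finger_force: 2.7
```

>>> servo_tool([
  [[0,0.15,0],[0,0,0]],
  [[0,0.15,0],[0,0,0]],
  [[0,0.15,0],[0,0,0]],
  [[0,0.15,0],[0,0,0]],
  [[0,0.15,0],[0,0,0]],
  [[0,0.15,0],[0,0,0]],
  [[0,0.15,0],[0,0,0]],
  [[0,0.15,0],[0,0,0]],
  [[0,0,0],[0,0,0]],
  [[0,0,0],[0,0,0]],
])

```text
time: 19.87
position: [0.498, -0.2823, 0.055]
eef_rot: [0.0, -0.049, 0.999, -0.001]
ft_force: [-0.6, -9.9, -2.0]
width: -0.0002
finger_force: 5.0
```

>>> servo_tool([
  [[0,0.1,0],[0,0,0]],
  [[0,0.1,0],[0,0,0]],
  [[0,0.1,0],[0,0,0]],
  [[0,0.1,0],[0,0,0]],
  [[0,0.1,0],[0,0,0]],
  [[0,0.1,0],[0,0,0]],
  [[0,0.1,0],[0,0,0]],
  [[0,0.1,0],[0,0,0]],
  [[0,0.1,0],[0,0,0]],
  [[0,0.1,0],[0,0,0]],
])

```text
time: 20.7
position: [0.498, -0.2821, 0.0551]
eef_rot: [0.0, -0.049, 0.999, -0.001]
ft_force: [-0.9, -17.8, -5.6]
width: -0.0004
finger_force: 8.9
```

The bar is nipped at about 14 N net. I'll hold briefly, then back off.

>>> servo_tool([
  [[0,0,0],[0,0,0]],
  [[0,0,0],[0,0,0]],
  [[0,0,0],[0,0,0]],
  [[0,0,0],[0,0,0]],
  [[0,0,0],[0,0,0]],
  [[0,0,0],[0,0,0]],
  [[0,0,0],[0,0,0]],
  [[0,-0.2,0],[0,0,0]],
  [[0,-0.3,0],[0,0,0]],
  [[0,-0.5,0],[0,0,0]],
])

```text
time: 21.53
position: [0.498, -0.2823, 0.055]
eef_rot: [0.0, -0.049, 0.999, -0.001]
ft_force: [-1.5, -7.4, -1.2]
width: -0.0002
finger_force: 3.5
```

>>> servo_tool([
  [[0,-3,0],[0,0,0]],
  [[0,-7,0],[0,0,0]],
  [[0,-10,0],[0,0,0]],
  [[0,-10,0],[0,0,0]],
  [[0,0,-15],[0,0,0]],
  [[0,0,-25],[0,0,0]],
  [[0,0,-30],[0,0,0]],
  [[0,0,-30],[0,0,0]],
  [[0,0,0],[0,0,0]],
  [[0,0,0],[0,0,0]],
])

```text
time: 22.37
position: [0.5015, -0.3126, 0.1566]
eef_rot: [0.001, -0.049, 0.999, -0.001]
ft_force: [0.7, 0.0, -0.6]
width: -0.0001
finger_force: 0.0
```

Run:
```python
from h import *
im=arm.camera("wrist");im2=arm.camera("scene")
f=lambda im,x,y,w,h:cv2.resize(im[y:y+h,x:x+w],(400,400),interpolation=cv2.INTER_CUBIC)
cv2.imwrite("pics/c4.png",np.hstack([f(im,200,100,240,240),f(im2,170,120,130,130)]))
```

View pics/c4.png

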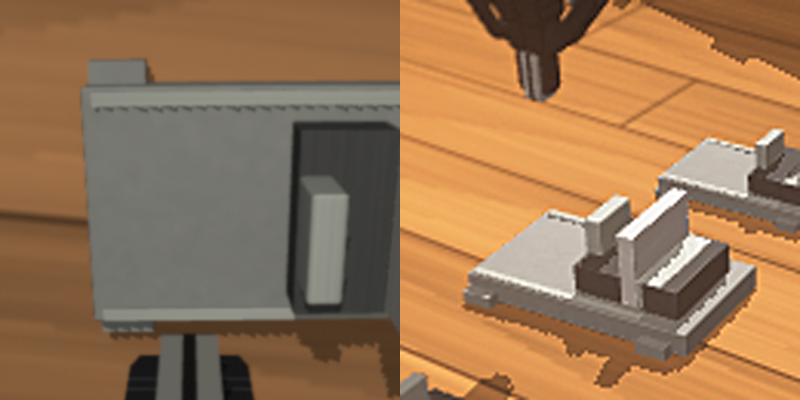

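```bash
python3 -c "
from cell import arm
print(arm.sign_off())"
```

```text
the job is handed in; nothing more can be done
None
```

I stood the 14 mm bar (it pinched at about 13.4 mm) upright on the vise bed and nipped it against the plate at an estimated 14 N. That is the 17.8 N push less the jaw's 4 N friction. The arm is clear, the other bars, wrench, socket and jar were not touched, and the job was handed in at about 22 s; the hand-in returned no verdict.

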